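# Lock the die carrier into the stamping bed

### The job

Load the aluminium die carrier into the blue stamping bed, tongue first: lay it between the guide rails, push it gently (no slamming) under the sprung plunger and back against the stop, past the spring of the ejector, and keep it pressed steady there until the slow plunger has dropped fully into the carrier's pocket; then let go, so that the plunger alone keeps it locked in. Leave the hammer, the bowl and the jar where they are.

Things in the scene. Friction and masses are not known exactly. Their poses are not given: they have to be found in the camera images.
- carrier: Die carrier: loose bare-aluminium block, 150 long (own x) x 46 wide (y), 0.45-0.65 kg. Origin: underside, centreline; spans x -80 (tail) to +70 mm (nose). x -80 to +10: block 40 mm high, grip it by its sides; round steel die (36 across, 6 high) on top at x -35. Centre of mass near x -20 mm. x +10 to +70: lower tongue, see carrier_pocket and carrier_nose.
- carrier_tail (a point): Centre of the carrier's flat tail face (46 wide x 40 mm high, 20 mm above the underside, at carrier x -80 mm): the face to push on from behind. Axes as the carrier.
- carrier_pocket (a point): Centre of the mouth of the pocket in the tongue's top (carrier x +32 mm, 26 mm above the underside): open-topped, 16 mm along x, 20 mm along y, 15 mm deep. The plunger drops in here. Axes as the carrier.
- carrier_nose (a point): Middle of the tongue's blunt front face (46 wide x 12 mm high) at carrier x +70 mm, 6 mm above the underside. Behind it a ramp rises from 12 mm to the tongue's 26 mm height at carrier x +46 mm; it lifts the plunger as the carrier goes in. Axes as the carrier.
- bed: Fixed blue stamping bed, plate 370 x 150 x 25 mm (top 25 mm above the bench), loading direction own +x. Origin at bench height on the centreline; spans x -200 to +170 mm. Two steel rails 12 mm high, 52 mm apart inside (3 mm play each side of the carrier), from x -7 to +160. From x -200 to -50 the plate is a clear apron to lay the carrier on, its nose reaching into the mouth.
- bed_mouth (a point): On the plate's top, on the centreline, where the flared rail ends begin (bed x -50 mm): there about 78 mm apart inside, narrowing to a throat of 49.6 mm at bed x -6 mm. Axes as the bed.
- rail_end (a point): Far end of the rails (bed x +160 mm), on the plate's top, centreline. Over the rails stands a fixed head: grey beam 150 mm wide, underside 61, top 83 mm above the plate, from 14 mm before to 36 mm past the plunger axis. Each time it is clamped elsewhere: the plunger axis lies at bed x +85 to +115 mm, not measured; find it by touch or sight.
- plunger (a joint): Height (m) of the head's upright 12 mm pin (flat end, 2 mm chamfer; knob 116 mm up) over its lowest place: 0 at rest (tip 14 mm above plate), 0.012 riding on the tongue, 0 again fully down in the pocket. Pushed down with 2.5-3 N against a strong damper, 600 N s/m: drops only 5 mm/s, 2-3 s in all; lifting it on the ramp takes 10-25 N of slow push; jams if let go early.
- ejector (a joint): Travel (m) of the low brass pad between the rails, in the loading direction. Its face is 26 mm past the plunger axis at 0. It reads 0.012 when the nose is on the rigid stop, 38 mm past the axis: tail then 112 mm before the axis, pocket under the plunger. Its spring pushes back with 5 N at 0, 10 N at 0.012 (plus 3-5 N sliding friction). Locked and let go, it reads about 0.010.
- hammer: Bystander: small hammer lying on the bench, 220 mm long. Leave alone.
- bowl: Bystander: white ceramic bowl, 80 mm across, 35 mm high, origin under its centre. Leave alone.
- jar: Bystander: amber glass jar with a steel cap, 60 mm across, 75 mm high, origin under its centre. Leave alone.
There are look-alikes about, which are no part of the job. What is meant by the carrier is not green, and is the smaller of those in its own colour.

How it is judged:
By the outcome, as a careful person would: the job done as asked, in the order asked, and still so for the second after the job is handed in, with the robot touching nothing.
It also fails if it takes over 72 s, if anything falls off the work surface, if the arm or the gripper's body presses on something with over 40 N, if the wrist force passes 120 N, or if a joint passes its speed limit or range.

### The arm

A 6-joint arm with a two-finger parallel gripper is mounted at the origin on the work surface. World frame = base frame: x ahead of the robot, y to its left, z up, the work surface at z = 0. Lengths are in m, angles in rad, forces in N, time in s.
With the tool pointing down it reaches from about 0.3 to 0.75 m from the base axis. Payload 8.5 kg.
Tool frame: the origin (TCP) lies midway between the tips of the shut fingers; the grasp point (between the pads) lies env.grip_depth behind it (env.grip_depth is the distance from the TCP to the grasp point, in m); z points along the fingers, y is the line along which they close (so a half turn about z gives the same grasp; the last joint's range is limited). The gripper opens to 88 mm and grips with 3 to 60 N. Pads are 18 mm wide; open, the fingers measure 123 mm over their backs; the gripper's body (75 mm by 187 mm) begins 45 mm behind the grasp point.
Start: joints at [0.949, 0.381, 1.297, -0, 1.464, -0.215], TCP at [0.218, 0.505, 0.239] pointing down, gripper open.
Joint ranges: [-3.11, 3.11], [-0.89, 2.33], [0.22, 2.48], [-1.42, 4.56], [0.17, 2.85], [-2.88, 2.88]. Speed limits (rad/s): [2.39, 2.39, 3.14, 3.14, 3.14, 3.14].

### API

Orientations are given as a unit quaternion [x, y, z, w].
In Python, from bench import env gives the robot as it stands.
- The arm moves only by the tool move_arm, never from a script. Its argument "targets" is text: rows parted by semicolons, each of 5 numbers parted by spaces: the shift along the tool's x, y, z in m, then the turn about the tool's z in rad, then the finger opening in m, from 0 to 0.0881. In form: dx dy dz spin claw; .... A call has 1 to 20 rows; each row shifts and turns the commanded pose from where the row before left it, along the tool's axes as they then stand; what a row does not reach is not made up. A row lasts 1/12 s, in which the tool goes at most 41.7 mm and 7.16 degrees, less where a joint would pass 70% of its speed; a pose out of reach is approached as far as the arm can. A call is refused whole if a number of a shift passes 0.0417 or a number of a turn 0.125, either way. A call with a gripper value outside its range is refused whole. The fingers move at their own pace and stop on an object; "squeeze" is the grip in N (left out, the last holds). Time passes only in rows, so rows that do not move let the fingers close. It gives the time, the measured TCP pose, the force, the opening and the grip force at its end, in the units of the state.
- env.get_state(): the state, without advancing time (a new reading comes with each control period).
- env.camera(name): name is "scene" or "top"; returns a dict with "frame" (384x512x3 uint8, red, green, blue), "z_map" (384x512 float32, m along the optical axis (not along the pixel's ray), 0 where there is no reading), "fx", "fy", "cx", "cy" (pixels), "extrinsics" (4x4, takes a point from camera to world coordinates). Camera axes: x right, y up, looking along -z (the intrinsics and any distortion apply to the point x, -y, -z); pixel columns grow to the right and rows downward; lengths in m; the calibration is good to about 2 mm. A picture is of the moment at which its call begins.
- env.hand_in(): hands the job in; it is judged then, once.
Trained networks look in the newest picture that a camera, given by its name, has taken for a name from the list of things; names that differ only in an ending like _2 or _b are one class to them, and where a whole thing is asked for, a point or a joint stands for the part that bears it (a point fixed in the world has none). Each returns a list of dicts, best first, with "conf" (0 to 1); they miss things now and then, are a little off and sometimes report something else, mostly with a low value. They report only what shows in the picture. A call takes as long as a camera call. They do not tell look-alikes from the thing itself.
- env.search_frame(thing, camera): "box" ([left, top, right, bottom] in pixels, round what is visible of it).
The state is a dict: "time": time; "joint_positions": joint angles; "dq": joint speeds; "joint_efforts": joint torques, N m; "position": TCP position; "ee_rot": TCP orientation; "wrist_force": force on the tool from outside, world axes, zero at the start; "moment": the same for the moment, N m; "gripper_width": opening from 0.0 (shut) to 1.0 (fully open); "grip_force": force on a finger pad.
Only numpy, scipy, OpenCV 4.12 (cv2) and the standard library are available. Lean on these libraries where they do the work, as an engineer would, in place of code of your own. Each camera call takes 0.05 s, during which the arm holds its last target. There are 200 camera calls.

## Working session

There is one attempt and no reset: what is moved stays moved. The work goes in short steps, Python scripts to look and compute and a tool call to move; the robot and the scene stay as the last step left them, time stands still between calls to the robot, and variables do not carry over. Pictures are saved under pics/ and viewed, at most 10 in all, crops included, and the job is handed in when it is done.

Besides the shell and the picture viewer there is one more tool, called after "Emit:" as name(argument=value, ...), one argument or row to a line, values as JSON. move_arm: Moves the arm, as the interface text tells. Its arguments: {"type":"object","properties":{"targets":{"type":"string"},"squeeze":{"type":"number"}},"required":["targets"]}

```bash
mkdir -p pics
cat > h.py <<'E'
import numpy as np, cv2
from bench import env
def shot(n):
    c=env.camera(n); return c
def pts(c):
    z=c["z_map"]; v,u=np.mgrid[:z.shape[0],:z.shape[1]]
    P=np.stack([(u-c["cx"])/c["fx"]*z,-(v-c["cy"])/c["fy"]*z,-z,np.ones_like(z)],-1)
    W=(P@np.array(c["extrinsics"]).T)[...,:3]; W[z==0]=np.nan
    return W
def save(c,f,box=None,s=1):
    im=c["frame"][...,::-1]
    if box: l,t,r,b=box; im=im[t:b,l:r]
    cv2.imwrite("pics/"+f,cv2.resize(im,None,fx=s,fy=s,interpolation=cv2.INTER_CUBIC))
E
python3 - <<'E'
from h import *
a=[shot(n) for n in("top","scene")]
im=[c["frame"][...,::-1] for c in a]
cv2.imwrite("pics/a.png",cv2.resize(im[0],(800,600))); cv2.imwrite("pics/b.png",cv2.resize(im[1],(800,600)))
for c,n in zip(a,("top","scene")):
    W=pts(c)
    np.save(n+".npy",W)
    for t in("carrier","bed","plunger","hammer","bowl","jar"):
        for d in env.search_frame(t,n)[:5]:
            b=d["box"];u,v=int((b[0]+b[2])/2),int((b[1]+b[3])/2)
            print(n,t,round(d["conf"],2),np.round(b),W[v,u].round(3))
print(env.get_state(),env.grip_depth)
E
```

```text
top carrier 0.93 [313. 122. 351. 156.] [ 0.72  -0.363  0.037]
top carrier 0.89 [297. 177. 344. 198.] [ 0.548 -0.32   0.044]
top carrier 0.64 [356. 179. 411. 237.] [ 0.475 -0.53   0.053]
top carrier 0.25 [141. 146. 258. 220.] [0.568 0.095 0.028]
top bed 0.68 [142. 147. 262. 219.] [0.565 0.088 0.028]
top plunger 0.49 [158. 160. 166. 170.] [0.611 0.204 0.122]
top hammer 0.89 [233. 111. 301. 140.] [ 0.773 -0.141  0.016]
top bowl 0.72 [282. 244. 303. 268.] [ 0.318 -0.225  0.009]
top jar 0.55 [128. 248. 146. 266.] [0.313 0.288 0.076]
top jar 0.27 [143. 146. 257. 217.] [0.572 0.092 0.024]
scene carrier 0.93 [136. 183. 183. 200.] [ 0.72  -0.344  0.041]
scene carrier 0.8 [148. 117. 204. 141.] [ 0.492 -0.507  0.054]
scene carrier 0.62 [386. 208. 409. 236.] [0.338 0.301 0.067]
scene carrier 0.58 [186. 151. 223. 190.] [ 0.551 -0.308  0.025]
scene bed 0.69 [249. 191. 351. 302.] [0.579 0.121 0.028]
scene plunger 0.49 [320. 249. 325. 253.] [0.595 0.203 0.119]
scene hammer 0.85 [155. 225. 226. 268.] [ 0.789 -0.131  0.018]
scene hammer 0.31 [246. 192. 355. 301.] [0.574 0.122 0.023]
scene bowl 0.76 [260. 133. 279. 154.] [ 0.298 -0.229  0.012]
scene jar 0.85 [385. 208. 413. 236.] [0.337 0.307 0.066]
{'time': 0.7, 'joint_positions': array([ 9.48703451e-01,  3.80607321e-01,  1.29743366e+00,  4.48077466e-06,
        1.46359318e+00, -2.15319513e-01]), 'dq': array([-0.0004308 , -0.00028631,  0.00158778, -0.00184016, -0.00011443,
       -0.00089527]), 'joint_efforts': array([-3.66608101e-04, -4.37726033e+01, -2.24701416e+01,  7.13096838e-02,
        3.12567630e-02, -3.14473925e-05]), 'position': array([0.21760071, 0.50509325, 0.2387331 ]), 'ee_rot': array([ 2.01987593e-01,  9.79388080e-01, -1.80558181e-05, -1.04733669e-05]), 'wrist_force': array([-0.02526726, -0.16101886, -0.0594318 ]), 'moment': array([-0.05047641,  0.05144171, -0.0091353 ]), 'grip_force': 0.0, 'gripper_width': 1.0049768934124146} 0.0187
```

View pics/a.png

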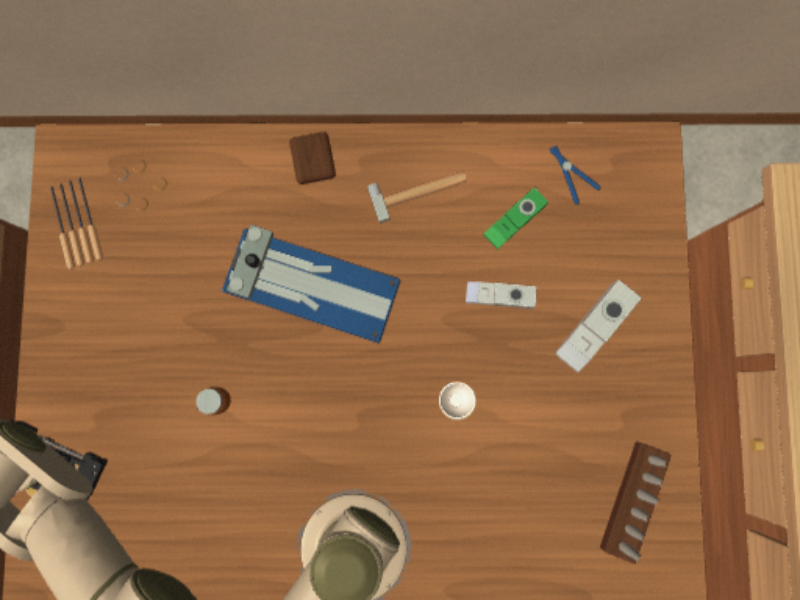

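View pics/b.png

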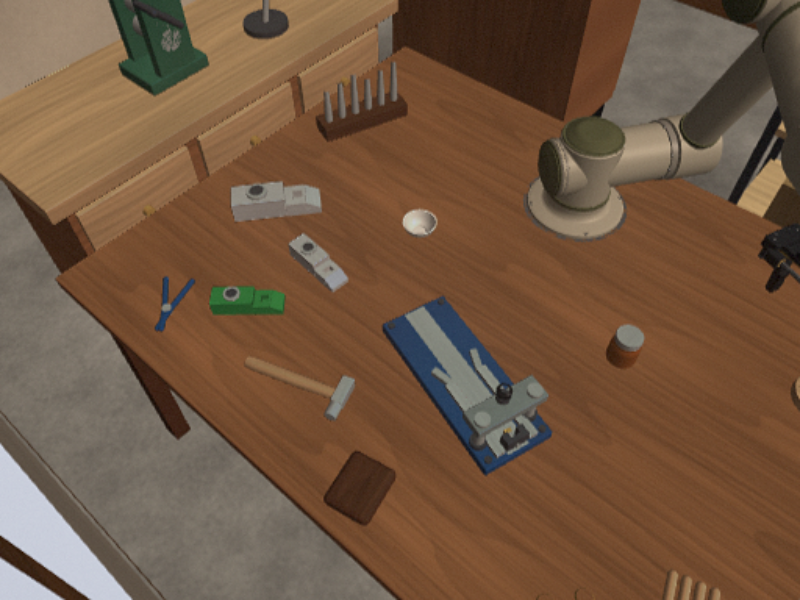

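Candidates for the carrier (800×600 top view): the green one at (516,217), the large aluminium one at (598,326) and the small aluminium one at (501,295). By the description it is the small aluminium one. Its tongue points left (+y) and its die is at the right. The plunger head is at the left end of the bed (251,261), so loading runs towards the left.

```bash
cat >> h.py <<'E'
def ray(c,u,v,z):
    E=np.array(c["extrinsics"]); d=E[:3,:3]@np.array([(u-c["cx"])/c["fx"],-(v-c["cy"])/c["fy"],-1]); o=E[:3,3]
    return o+d*(z-o[2])/d[2]
def rect(c,m,z):
    v,u=np.nonzero(m); 
    cs=np.array([[uu+du,vv+dv] for uu,vv in zip(u,v) for du in(-.5,.5) for dv in(-.5,.5)])
    P=np.array([ray(c,a,b,z)[:2]*1000 for a,b in cs],np.float32)
    return cv2.minAreaRect(P)
E
python3 - <<'E'
from h import *
for n,bc,bb in(("top",(290,170,352,206),(138,140,266,226)),("scene",(176,142,232,196),(240,180,360,310))):
    c=shot(n); W=pts(c); f=c["frame"].astype(int)
    if n=="top": print(np.array(c["extrinsics"]).round(3),c["fx"],c["cx"],c["cy"])
    def sub(b): 
        m=np.zeros(W.shape[:2],bool); m[b[1]:b[3],b[0]:b[2]]=1; return m
    z=W[...,2]
    for lo,hi,zz in((.033,.044,.04),(.02,.031,.026),(.012,.06,.033)):
        m=sub(bc)&(z>lo)&(z<hi); 
        if m.sum()>5: print(n,"car",zz,m.sum(),rect(c,m,zz), np.nanmean(W[m],0).round(4))
    m=sub(bb)&(f[...,2]>f[...,0]+40)
    print(n,"bed",rect(c,m,.025),np.nanmedian(z[m]))
    m=sub(bb)&(z>.1)&(z<.16); print(n,"high",m.sum(),np.nanmean(W[m],0).round(4),np.nanmax(z[m]) if m.any() else 0)
    m=sub(bb)&(z>.098)&(z<.113); print(n,"beam",rect(c,m,.108))
    save(c,n+"_car.png",bc,8); 
    if n=="top": save(c,"bedtop.png",bb,6)
E
python3 - <<'E'
import cv2,numpy as np
a=cv2.imread("pics/top_car.png");b=cv2.imread("pics/bedtop.png")
b=cv2.resize(b,(768,516));b=b[:,:];
h=288; im=np.zeros((600,800,3),np.uint8); im[:230,:397]=cv2.resize(a,(397,230)); s=cv2.imread("pics/scene_car.png"); im[:230,400:400+239]=cv2.resize(s,(239,230)); im[232:232+366,:545]=cv2.resize(b,(545,366)); cv2.imwrite("pics/c.png",im)
E
```

```text
[[-1.000e-03  9.910e-01 -1.350e-01  3.410e-01]
 [-1.000e+00 -2.000e-03 -6.000e-03 -1.170e-01]
 [-6.000e-03  1.350e-01  9.910e-01  1.597e+00]
 [ 0.000e+00  0.000e+00  0.000e+00  1.000e+00]] 459.099606601812 257.5515061417487 185.71822560883024
top car 0.04 241 ((545.4097900390625, -332.8404846191406), (134.49322509765625, 50.91873550415039), 84.64036560058594) [ 0.5431 -0.3516  0.0399]
top car 0.026 161 ((547.3643798828125, -316.99517822265625), (135.67483520507812, 50.790794372558594), 84.64122772216797) [ 0.5486 -0.2878  0.0258]
top car 0.033 622 ((555.5028076171875, -312.6971740722656), (108.57393646240234, 180.76217651367188), 1.2570334672927856) [ 0.5458 -0.324   0.0345]
top bed ((568.2506713867188, 96.65696716308594), (371.01080322265625, 150.05458068847656), 71.64820098876953) 0.025960971044067027
top high 689 [0.6074 0.2142 0.1124] 0.14744821969569855
top beam ((608.306396484375, 214.5787811279297), (56.53815841674805, 154.02061462402344), 71.71099090576172)
scene car 0.04 219 ((542.009033203125, -347.28790283203125), (103.66790771484375, 55.269561767578125), 81.08399963378906) [ 0.5445 -0.3456  0.0397]
scene car 0.026 204 ((585.70556640625, -295.6051940917969), (155.2476348876953, 140.3697509765625), 32.92082214355469) [ 0.5594 -0.295   0.025 ]
scene car 0.033 627 ((583.7029418945312, -334.9278869628906), (177.56797790527344, 166.15121459960938), 65.14888000488281) [ 0.5574 -0.3188  0.0308]
scene bed ((567.3648071289062, 101.54912567138672), (374.17413330078125, 150.8684539794922), 71.2946548461914) 0.02525442736409722
scene high 960 [0.6114 0.219  0.1118] 0.14405099756989714
scene beam ((608.7733154296875, 220.11044311523438), (57.59235763549805, 156.1624298095703), 71.68938446044922)
```

View pics/c.png

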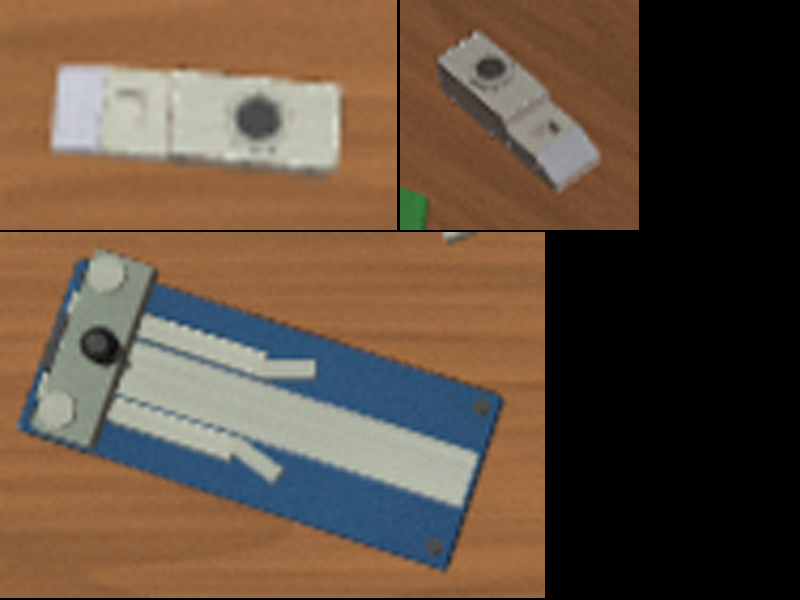

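The crop shows the small aluminium block: its tongue and ramp are on the left and its die on the right, at about (260,117) in the crop. That confirms the choice. I start with the spin and the transit at height.

Emit:
move_arm(
  targets="0 0 0 0.125 0.088;0 0 0 0.125 0.088;0 0 0 0.125 0.088;0 0 0 0.125 0.088;0 0 0 0.125 0.088;0 0 0 0.125 0.088;0 0 0 0.125 0.088;0 0 0 0.125 0.088;0 0 0 0.125 0.088;0 0 0 0.125 0.088;-0.036 0.017 0 0 0.088;-0.036 0.017 0 0 0.088;-0.036 0.017 0 0 0.088;-0.036 0.017 0 0 0.088;-0.036 0.017 0 0 0.088;-0.036 0.017 0 0 0.088;-0.036 0.017 0 0 0.088;-0.036 0.017 0 0 0.088;-0.036 0.017 0 0 0.088;-0.036 0.017 0 0 0.088",
)

```text
time: 2.47
position: [0.3562, 0.13, 0.239]
ee_rot: [0.737, 0.676, 0.0, 0.0]
wrist_force: [1.8, 0.5, 0.0]
gripper_width: 1.0
grip_force: 0.0
```

Emit:
move_arm(
  targets="-0.036 0.017 0 0 0.088;-0.036 0.017 0 0 0.088;-0.036 0.017 0 0 0.088;-0.036 0.017 0 0 0.088;-0.036 0.017 0 0 0.088;-0.036 0.017 0 0 0.088;-0.036 0.017 0 0 0.088;-0.036 0.017 0 0 0.088;-0.036 0.017 0 0 0.088;-0.036 0.017 0 0 0.088;0 0 0 0 0.088;0 0 0 0 0.088",
)

```text
time: 3.47
position: [0.4946, -0.2429, 0.2379]
ee_rot: [0.738, 0.675, -0.0, -0.001]
wrist_force: [-0.1, -0.1, -0.7]
gripper_width: 1.001
grip_force: 0.0
```

```bash
cat >> h.py <<'E'
from scipy.spatial.transform import Rotation as Ro
U=np.array([0.3148,0.9492]); N=np.array([-.9492,.3148]); B0=np.array([.573,.1109])
def go(x,y,z,yaw=None):
    s=env.get_state(); R=Ro.from_quat(s["ee_rot"]).as_matrix(); p=s["position"]
    cy=np.degrees(np.arctan2(R[1,0],R[0,0])); b=p[:2]-B0
    print("t",round(s["time"],2),"p",p.round(4),"yaw",cy.round(2),"bed",(b@U).round(4),(b@N).round(4),"F",s["wrist_force"].round(1),"w",round(s["gripper_width"]*88.1,1),"grip",round(s["grip_force"],1))
    print(" need tool d",(R.T@(np.array([x,y,z])-p)).round(4),"spin", None if yaw is None else np.radians(cy-yaw).round(3))
E
python3 - <<'E'
from h import *
go(.5418,-.3628,.06,84.6)
# refine carrier from depth: side view top camera, block top face
for n,b in(("top",(285,165,358,212)),("scene",(170,136,238,202))):
    c=shot(n); W=pts(c)[b[1]:b[3],b[0]:b[2]].reshape(-1,3)
    W=W[(W[:,2]>.036)&(W[:,2]<.049)]
    d=np.array([np.cos(np.radians(84.8)),np.sin(np.radians(84.8))]); n2=np.array([-d[1],d[0]])
    q=(W[:,:2]-[.546,-.318]); a=q@d; e=q@n2
    print(n,len(W),np.percentile(a,[0,2,98,100]).round(4),np.percentile(e,[0,2,98,100]).round(4))
save(c,"d.png",(150,80,280,220),4)
E
```

```text
t 3.47 p [ 0.4946 -0.2429  0.2379] yaw 84.94 bed -0.3605 -0.037 F [-0.1 -0.1 -0.7] w 88.2 grip 0.0
 need tool d [-0.1154  0.0577  0.1778] spin 0.006
top 15 [-0.0794 -0.0793 -0.0725 -0.0724] [-0.0055 -0.0046  0.0225  0.0227]
scene 253 [-0.0798 -0.0753  0.0121  0.0138] [-0.0235 -0.0207  0.0231  0.0265]
```

View pics/d.png

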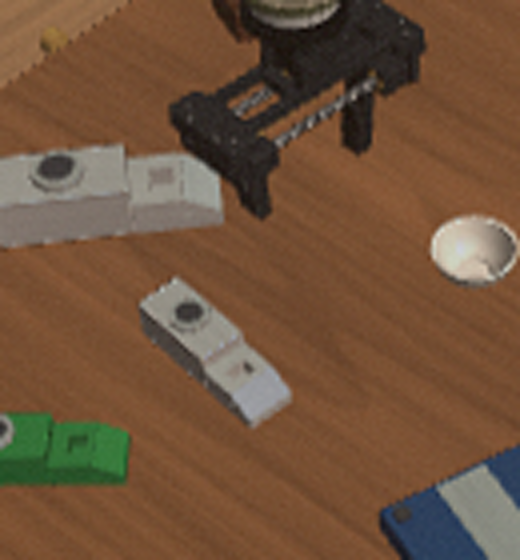

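The picture shows the gripper above, clear of the small carrier at (215,350). I go down and grip it.

Emit:
move_arm(
  targets="-0.023 0.0115 0.02 0 0.088;-0.023 0.0115 0.02 0 0.088;-0.023 0.0115 0.02 0 0.088;-0.023 0.0115 0.02 0 0.088;-0.023 0.0115 0.02 0 0.088;0 0 0.03 0 0.088;0 0 0.03 0 0.088;0 0 0.03 0 0.088;0 0 0.015 0 0.088;0 0 0.01 0 0.088;0 0 0.008 0 0.088;0 0 0 0 0.088;0 0 0 0 0.088",
)

```text
time: 4.65
position: [0.5424, -0.3608, 0.0168]
ee_rot: [0.737, 0.676, 0.0, 0.001]
wrist_force: [0.1, -0.0, -0.1]
gripper_width: 0.999
grip_force: 0.0
```

Emit:
move_arm(
  targets="0 0 0 0 0.04;0 0 0 0 0.04;0 0 0 0 0.04;0 0 0 0 0.04;0 0 0 0 0.04;0 0 0 0 0.04;0 0 0 0 0.04;0 0 0 0 0.04;0 0 0 0 0.04;0 0 0 0 0.04",
  squeeze=30,
)

```text
time: 5.48
position: [0.5415, -0.3611, 0.0159]
ee_rot: [0.737, 0.676, -0.0, -0.0]
wrist_force: [-4.6, 0.1, 4.3]
gripper_width: 0.516
grip_force: 30.0
```

Run:
```python
from h import *
go(.5418,-.3628,.015,84.6)
```

```text
t 5.48 p [ 0.5415 -0.3611  0.0159] yaw 85.07 bed -0.4579 -0.1187 F [-4.6  0.1  4.3] w 45.4 grip 30.0
 need tool d [-0.0017  0.0004  0.0009] spin 0.008
```

Emit:
move_arm(
  targets="0 0 -0.01 0 0.04;0 0 -0.025 0 0.04;0 0 -0.025 0 0.04;0 0 -0.025 0 0.04;0 0 0 0.117 0.04;0 0 0 0.117 0.04;0.03 -0.012 0 0 0.04;0.03 -0.012 0 0 0.04;0.03 -0.012 0 0 0.04;0.03 -0.012 0 0 0.04;0.03 -0.012 0 0 0.04;0.03 -0.012 0 0 0.04;0.03 -0.012 0 0 0.04;0.03 -0.012 0 0 0.04;0.03 -0.012 0 0 0.04;0.03 -0.011 0 0 0.04;0 0 0.02 0 0.04;0 0 0 0 0.04;0 0 0 0 0.04;0 0 0 0 0.04",
)

```text
time: 7.15
position: [0.5238, -0.0394, 0.0813]
ee_rot: [0.811, 0.585, 0.0, 0.0]
wrist_force: [1.0, -0.5, -4.9]
gripper_width: 0.518
grip_force: 30.0
```

Run:
```python
from h import *
go(.5245,-.0353,.0409,71.65)
c=shot("top"); W=pts(c)
save(c,"e.png",(130,130,300,230),4.6)
c=shot("scene"); W=pts(c)
# carrier in bed frame: points 0.06..0.12 high near
b=W[...,:2]-B0; a=b@U; e=b@N; z=W[...,2]
s0=env.get_state()["position"][2]-.0159
m=(a>-.3)&(a<0)&(abs(e)<.04)&(z>s0+.006)&(z<s0+.048)
for lo,hi in((-.16,-.13),(-.13,-.1),(-.11,-.06)):
    k=m&(a>lo)&(a<hi); print(lo,k.sum(),np.percentile(e[k],[2,50,98]).round(4))
print(s0,np.nanpercentile(a[m],[0,1,99,100]).round(4))
```

```text
t 7.15 p [ 0.5238 -0.0394  0.0813] yaw 71.61 bed -0.1582 -0.0006 F [ 1.  -0.5 -4.9] w 45.7 grip 30.0
 need tool d [ 0.0042 -0.0006  0.0404] spin -0.001
-0.16 170 [-0.0386 -0.0086  0.0328]
-0.13 190 [-0.0247 -0.0063  0.0214]
-0.11 297 [-0.0244 -0.0031  0.0214]
0.06551273318166272 [-0.1826 -0.1795 -0.0431 -0.0417]
```

View pics/e.png

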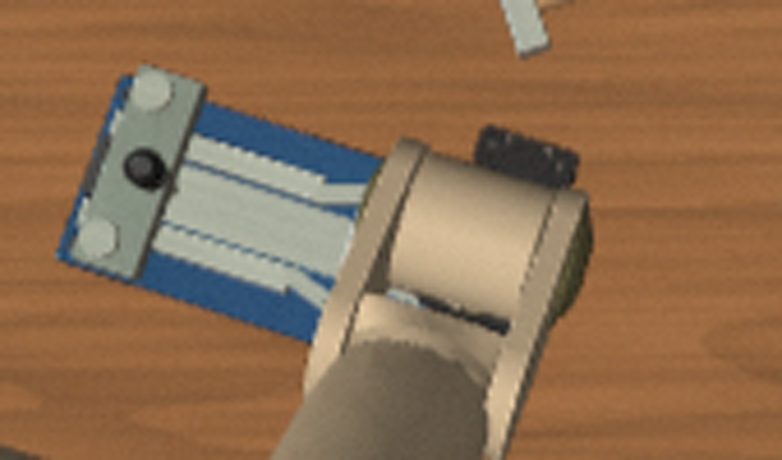

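The picture shows the carrier held over the apron, with the rails between (190,150) and (330,190) in the crop. I check the rail centreline in the scene camera before lowering.

Run:
```python
from h import *
for n in("scene","top"):
    c=shot(n); W=pts(c); f=c["frame"].astype(int)
    b=W[...,:2]-B0; a=b@U; e=b@N; z=W[...,2]
    m=(a>0.0)&(a<.07)&(abs(e)<.06)&(z>.033)&(z<.041)
    for lo,hi in((0,.025),(.025,.05),(.05,.07)):
      for s in(-1,1):
        k=m&(e*s>0)&(a>lo)&(a<hi); print(n,lo,s,k.sum(),np.percentile(e[k],[2,50,98]).round(4) if k.any() else "")
    # pale strip on plate vs. blue: outer plate edges
    m=(a>-.03)&(a<.07)&(abs(e)<.09)&(z>.02)&(z<.031)&(f[...,2]>f[...,0]+40)
    for s in(-1,1):
        k=m&(e*s>.04); print(n,"blue",s,np.percentile(e[k],[1,99]).round(4))
    k=m; 
    # knob, beam along a
    m=(abs(e)<.085)&(z>.10)&(z<.113)&(a>.05)&(a<.16); print(n,"beam a",np.percentile(a[m],[0,2,98,100]).round(4),"e",np.percentile(e[m],[0,100]).round(4))
```

```text
scene 0 -1 50 [-0.0444 -0.0346 -0.0244]
scene 0 1 47 [0.0276 0.0381 0.0482]
scene 0.025 -1 48 [-0.0432 -0.0337 -0.0246]
scene 0.025 1 48 [0.0275 0.0357 0.0472]
scene 0.05 -1 20 [-0.0448 -0.0344 -0.0252]
scene 0.05 1 4 [0.0284 0.0376 0.0455]
scene blue -1 [-0.0699 -0.043 ]
scene blue 1 [0.0536 0.0742]
scene beam a [0.0865 0.089  0.1374 0.1387] e [-0.074   0.0777]
top 0 -1 26 [-0.0464 -0.0364 -0.0174]
top 0 1 28 [0.0136 0.0357 0.0442]
top 0.025 -1 33 [-0.0517 -0.0378 -0.0282]
top 0.025 1 34 [0.0159 0.0345 0.044 ]
top 0.05 -1 33 [-0.0455 -0.0349 -0.0152]
top 0.05 1 25 [0.0181 0.036  0.044 ]
top blue -1 [-0.0726 -0.0482]
top blue 1 [0.0453 0.0724]
top beam a [0.0836 0.0857 0.1349 0.1371] e [-0.0767  0.0732]
```

The scene camera puts the carrier about 3 mm short of the rail centreline in +N. I correct by most of that and lower.

Emit:
move_arm(
  targets="0.004 -0.0024 0.015 0 0.04;0 0 0.012 0 0.04;0 0 0.006 0 0.04;0 0 0.003 0 0.04;0 0 0.002 0 0.04;0 0 0.001 0 0.04;0 0 0 0 0.04;0 0 0 0 0.04",
)

```text
time: 8.02
position: [0.5226, -0.0343, 0.0422]
ee_rot: [0.811, 0.585, 0.0, 0.0]
wrist_force: [0.9, -1.1, -4.7]
gripper_width: 0.522
grip_force: 30.0
```

Run:
```python
from h import *
go(.5245,-.0353,.0409,71.65)
```

```text
t 8.02 p [ 0.5226 -0.0343  0.0422] yaw 71.66 bed -0.1537 0.0021 F [ 0.9 -1.1 -4.7] w 46.0 grip 30.0
 need tool d [-0.0003  0.0021  0.0013] spin 0.0
```

Emit:
move_arm(
  targets="0 0 0.0008 0 0.04;0 0 0.0006 0 0.04;0 0 0 0 0.04;0 0 0 0 0.04",
)

```text
time: 8.35
position: [0.5226, -0.0343, 0.0409]
ee_rot: [0.811, 0.585, 0.0, 0.0]
wrist_force: [-1.0, -0.1, 2.5]
gripper_width: 0.515
grip_force: 30.0
```

Emit:
move_arm(
  targets="0.004 0 0 0 0.04;0.005 0 0 0 0.04;0.005 0 0 0 0.04;0.005 0 0 0 0.04;0.005 0 0 0 0.04;0.005 0 0 0 0.04;0.005 0 0 0 0.04;0.004 0 0 0 0.04;0.003 0 0 0 0.04;0.003 0 0 0 0.04;0.003 0 0 0 0.04;0.003 0 0 0 0.04;0 0 0 0 0.04;0 0 0 0 0.04",
  squeeze=20,
)

```text
time: 9.52
position: [0.5385, 0.0132, 0.0409]
ee_rot: [0.811, 0.586, 0.001, 0.001]
wrist_force: [-0.2, -1.2, 4.0]
gripper_width: 0.524
grip_force: 20.0
```

Run:
```python
from h import *
go(.5245,-.0353,.0409,71.65)
s=env.get_state();print(s["wrist_force"][:2]@U,s["wrist_force"][:2]@N,s["moment"].round(2))
```

```text
t 9.52 p [0.5385 0.0132 0.0409] yaw 71.68 bed -0.1035 0.002 F [-0.2 -1.2  4. ] w 46.1 grip 20.0
 need tool d [-0.0505  0.0019 -0.    ] spin 0.0
-1.2340066870855637 -0.1702328284971 [-0.25  0.3   0.13]
```

Emit:
move_arm(
  targets="0.004 0 0 0 0.04;0.004 0 0 0 0.04;0.004 0 0 0 0.04;0.004 0 0 0 0.04;0.004 0 0 0 0.04;0.004 0 0 0 0.04;0.004 0 0 0 0.04;0.004 0 0 0 0.04;0.004 0 0 0 0.04;0.004 0 0 0 0.04;0.004 0 0 0 0.04;0.004 0 0 0 0.04;0.004 0 0 0 0.04;0.004 0 0 0 0.04;0.004 0 0 0 0.04;0 0 0 0 0.04;0 0 0 0 0.04",
)

```text
time: 10.93
position: [0.5572, 0.0701, 0.0409]
ee_rot: [0.811, 0.585, 0.0, 0.0]
wrist_force: [-1.1, -2.5, 6.0]
gripper_width: 0.519
grip_force: 20.0
```

Run:
```python
from h import *
go(.5245,-.0353,.0409,71.65)
s=env.get_state();print(s["wrist_force"][:2]@U,s["wrist_force"][:2]@N,s["moment"].round(2))
```

```text
t 10.93 p [0.5572 0.0701 0.0409] yaw 71.67 bed -0.0437 0.0022 F [-1.1 -2.5  6. ] w 45.7 grip 20.0
 need tool d [-0.1104  0.0021 -0.    ] spin 0.0
-2.6798167321310826 0.23949470356886848 [-0.44  0.45  0.12]
```

Emit:
move_arm(
  targets="0 0 0 0 0.04;0.002 0 0 0 0.04;0.002 0 0 0 0.04;0.002 0 0 0 0.04;0.002 0 0 0 0.04;0.002 0 0 0 0.04;0.002 0 0 0 0.04;0.002 0 0 0 0.04;0.002 0 0 0 0.04;0.002 0 0 0 0.04;0.002 0 0 0 0.04;0.002 0 0 0 0.04;0.002 0 0 0 0.04;0.002 0 0 0 0.04;0.002 0 0 0 0.04",
  squeeze=50,
)

```text
time: 12.18
position: [0.5658, 0.0959, 0.0409]
ee_rot: [0.811, 0.585, -0.0, 0.001]
wrist_force: [-3.2, -7.6, 5.8]
gripper_width: 0.52
grip_force: 50.0
```

Emit:
move_arm(
  targets="0.002 0 0 0 0.04;0.002 0 0 0 0.04;0.002 0 0 0 0.04;0.002 0 0 0 0.04",
)

```text
time: 12.52
position: [0.5673, 0.1009, 0.0408]
ee_rot: [0.811, 0.586, -0.003, 0.002]
wrist_force: [-8.9, -28.8, 11.5]
gripper_width: 0.517
grip_force: 50.0
```

Emit:
move_arm(
  targets="0.002 0 0 0 0.04;0.002 0 0 0 0.04;0.002 0 0 0 0.04;0.002 0 0 0 0.04",
)

```text
time: 12.85
position: [0.5692, 0.1064, 0.0408]
ee_rot: [0.811, 0.585, -0.005, 0.002]
wrist_force: [-13.8, -38.4, 13.3]
gripper_width: 0.518
grip_force: 50.0
```

Run:
```python
from h import *
go(.5245,-.0353,.0409,71.65)
s=env.get_state();print(s["wrist_force"][:2]@U,s["wrist_force"][:2]@N,s["moment"].round(2))
```

```text
t 12.85 p [0.5692 0.1064 0.0408] yaw 71.66 bed -0.0055 0.0022 F [-13.8 -38.4  13.3] w 45.6 grip 50.0
 need tool d [-0.1485  0.0021  0.0015] spin 0.0
-40.80175946891028 1.0570045062717153 [-5.57  1.95  0.06]
```

Emit:
move_arm(
  targets="0 0 0 0 0.04;0 0 0 0 0.04;0 0 0 0 0.04;0 0 0 0 0.04",
)

```text
time: 13.18
position: [0.57, 0.1085, 0.0408]
ee_rot: [0.811, 0.585, -0.003, 0.001]
wrist_force: [-7.0, -20.9, 9.7]
gripper_width: 0.519
grip_force: 50.0
```

Emit:
move_arm(
  targets="0.001 0 0 0 0.04;0.001 0 0 0 0.04;0.001 0 0 0 0.04;0.001 0 0 0 0.04;0.001 0 0 0 0.04",
)

```text
time: 13.6
position: [0.5713, 0.1124, 0.0408]
ee_rot: [0.811, 0.585, -0.004, 0.002]
wrist_force: [-9.0, -27.2, 10.5]
gripper_width: 0.519
grip_force: 50.0
```

Emit:
move_arm(
  targets="0.001 0 0 0 0.04;0.001 0 0 0 0.04;0.001 0 0 0 0.04;0.001 0 0 0 0.04;0.001 0 0 0 0.04;0.001 0 0 0 0.04;0.001 0 0 0 0.04;0.001 0 0 0 0.04",
)

```text
time: 14.27
position: [0.5746, 0.122, 0.0408]
ee_rot: [0.811, 0.585, -0.001, 0.001]
wrist_force: [-4.1, -13.5, 7.6]
gripper_width: 0.513
grip_force: 50.0
```

Emit:
move_arm(
  targets="0.001 0 0 0 0.04;0.001 0 0 0 0.04;0.001 0 0 0 0.04;0.001 0 0 0 0.04;0.001 0 0 0 0.04;0.001 0 0 0 0.04",
)

```text
time: 14.77
position: [0.5762, 0.1271, 0.0408]
ee_rot: [0.811, 0.585, -0.002, 0.001]
wrist_force: [-5.7, -19.5, 8.9]
gripper_width: 0.517
grip_force: 50.0
```

Run:
```python
from h import *
go(.5245,-.0353,.0409,71.65)
s=env.get_state();print(s["wrist_force"][:2]@U,s["wrist_force"][:2]@N,s["moment"].round(2))
for n in("scene",):
    c=shot(n); W=pts(c); b=W[...,:2]-B0; a=b@U; e=b@N; z=W[...,2]
    k=(abs(a-.1)<.03)&(abs(e)<.025)&(z>.112); print(n,k.sum(),"knob top",np.percentile(z[k],[50,90,98,100]).round(4))
```

```text
t 14.77 p [0.5762 0.1271 0.0408] yaw 71.64 bed 0.0164 0.0021 F [ -5.7 -19.5   8.9] w 45.5 grip 50.0
 need tool d [-0.1704  0.0021  0.0008] spin -0.0
-20.335669718861517 -0.6977747901586504 [-2.95  1.2  -0.02]
scene 497 knob top [0.3026 0.3312 0.3408 0.3474]
```

Emit:
move_arm(
  targets="0.001 0 0 0 0.04;0.001 0 0 0 0.04;0.001 0 0 0 0.04",
)

```text
time: 15.07
position: [0.5771, 0.1298, 0.0408]
ee_rot: [0.811, 0.585, -0.002, 0.001]
wrist_force: [-5.9, -19.9, 8.6]
gripper_width: 0.515
grip_force: 50.0
```

Emit:
move_arm(
  targets="0.001 0 0 0 0.04;0.001 0 0 0 0.04;0.001 0 0 0 0.04",
)

```text
time: 15.32
position: [0.5781, 0.133, 0.0408]
ee_rot: [0.811, 0.585, -0.002, 0.001]
wrist_force: [-5.3, -18.4, 9.0]
gripper_width: 0.517
grip_force: 50.0
```

Emit:
move_arm(
  targets="0.001 0 0 0 0.04;0.001 0 0 0 0.04",
)

```text
time: 15.48
position: [0.5786, 0.1346, 0.0408]
ee_rot: [0.811, 0.585, -0.002, 0.001]
wrist_force: [-8.3, -27.0, 11.3]
gripper_width: 0.517
grip_force: 50.0
```

Emit:
move_arm(
  targets="0.0005 0 0 0 0.04;0 0 0 0 0.04",
)

```text
time: 15.65
position: [0.5786, 0.1346, 0.0408]
ee_rot: [0.811, 0.585, -0.003, 0.002]
wrist_force: [-6.7, -22.0, 9.8]
gripper_width: 0.517
grip_force: 50.0
```

Emit:
move_arm(
  targets="0.001 0 0 0 0.04;0 0 0 0 0.04",
)

```text
time: 15.82
position: [0.5787, 0.1346, 0.0408]
ee_rot: [0.811, 0.585, -0.004, 0.002]
wrist_force: [-8.9, -27.6, 11.0]
gripper_width: 0.517
grip_force: 50.0
```

It is against the stop: the position no longer changes while the force rises. I hold it for about 4 s.

Emit:
move_arm(
  targets="0.0003 0 0 0 0.04;0 0 0 0 0.04;0 0 0 0 0.04;0 0 0 0 0.04;0 0 0 0 0.04;0 0 0 0 0.04;0 0 0 0 0.04;0 0 0 0 0.04;0 0 0 0 0.04;0 0 0 0 0.04;0 0 0 0 0.04;0 0 0 0 0.04;0 0 0 0 0.04;0 0 0 0 0.04;0 0 0 0 0.04;0 0 0 0 0.04;0 0 0 0 0.04;0 0 0 0 0.04;0 0 0 0 0.04;0 0 0 0 0.04",
)

```text
time: 17.48
position: [0.5786, 0.1346, 0.0408]
ee_rot: [0.811, 0.585, -0.004, 0.002]
wrist_force: [-10.6, -28.9, 11.9]
gripper_width: 0.521
grip_force: 50.0
```

Emit:
move_arm(
  targets="0 0 0 0 0.04;0 0 0 0 0.04;0 0 0 0 0.04;0 0 0 0 0.04;0 0 0 0 0.04;0 0 0 0 0.04;0 0 0 0 0.04;0 0 0 0 0.04;0 0 0 0 0.04;0 0 0 0 0.04;0 0 0 0 0.04;0 0 0 0 0.04;0 0 0 0 0.04;0 0 0 0 0.04;0 0 0 0 0.04;0 0 0 0 0.04;0 0 0 0 0.04;0 0 0 0 0.04;0 0 0 0 0.04;0 0 0 0 0.04",
)

```text
time: 19.15
position: [0.5787, 0.1346, 0.0408]
ee_rot: [0.811, 0.585, -0.004, 0.002]
wrist_force: [-9.6, -29.2, 11.0]
gripper_width: 0.517
grip_force: 50.0
```

Run:
```python
from h import *
go(.5245,-.0353,.0409,71.65)
s=env.get_state();print(s["wrist_force"][:2]@U,s["wrist_force"][:2]@N)
c=shot("scene"); W=pts(c); b=W[...,:2]-B0; a=b@U; e=b@N; z=W[...,2]
k=(abs(a-.1)<.025)&(abs(e)<.02)&(z>.112)&(z<.17); print("knob",k.sum(),np.percentile(z[k],[50,90,98,100]).round(4))
save(c,"f.png",(270,200,390,310),5)
```

```text
t 19.15 p [0.5787 0.1346 0.0408] yaw 71.64 bed 0.0243 0.0021 F [ -9.6 -29.2  11. ] w 45.5 grip 50.0
 need tool d [-0.1783  0.0021  0.0014] spin -0.0
-30.718111823328513 -0.11266140610722886
knob 105 [0.1329 0.1404 0.1419 0.1441]
```

View pics/f.png

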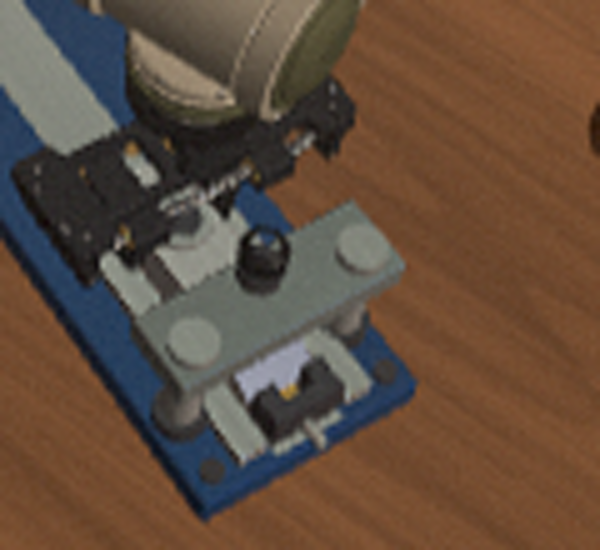

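The picture shows the nose at the stop near (270,375) and the knob at (263,260). The knob is back at its rest height of 0.144, so the plunger is down in the pocket. I hold a little longer, ease off, let go and lift clear.

Emit:
move_arm(
  targets="0 0 0 0 0.04;0 0 0 0 0.04;0 0 0 0 0.04;0 0 0 0 0.04;0 0 0 0 0.04;0 0 0 0 0.04;-0.0005 0 0 0 0.04;-0.0005 0 0 0 0.04;-0.0005 0 0 0 0.04;0 0 0 0 0.04;0 0 0 0 0.06;0 0 0 0 0.06;0 0 0 0 0.06;0 0 0 0 0.06;0 0 0 0 0.06;0 0 0 0 0.06",
)

```text
time: 20.53
position: [0.5793, 0.1382, 0.0402]
ee_rot: [0.811, 0.586, -0.0, -0.0]
wrist_force: [-0.2, -0.0, -0.9]
gripper_width: 0.68
grip_force: 0.0
```

Emit:
move_arm(
  targets="0 0 -0.005 0 0.06;0 0 -0.01 0 0.06;0 0 -0.02 0 0.06;0 0 -0.03 0 0.06;0 0 -0.03 0 0.06;0 0 -0.03 0 0.06;-0.03 0 -0.02 0 0.06;-0.04 0 -0.01 0 0.06;-0.04 0 0 0 0.06;-0.04 0 0 0 0.06;-0.03 0 0 0 0.06;0 0 0 0 0.06;0 0 0 0 0.06;0 0 0 0 0.06",
)

```text
time: 21.7
position: [0.5229, -0.0325, 0.196]
ee_rot: [0.811, 0.585, 0.0, 0.0]
wrist_force: [0.8, 0.1, -0.7]
gripper_width: 0.678
grip_force: 0.0
```

Run:
```python
from h import *
go(.5245,-.0353,.0409,71.65)
c=shot("scene"); W=pts(c); b=W[...,:2]-B0; a=b@U; e=b@N; z=W[...,2]
k=(abs(a-.1)<.025)&(abs(e)<.02)&(z>.112)&(z<.17); print("knob",k.sum(),np.percentile(z[k],[50,90,98,100]).round(4))
k=(abs(e)<.03)&(z>.058)&(z<.067)&(a>-.1)&(a<.082); print("block a",np.percentile(a[k],[0,2,98,100]).round(4)); 
save(c,"g.png",(270,200,390,310),5)
```

```text
t 21.7 p [ 0.5229 -0.0325  0.196 ] yaw 71.66 bed -0.1519 0.0024 F [ 0.8  0.1 -0.7] w 59.8 grip 0.0
 need tool d [-0.0022  0.0022  0.1551] spin 0.0
knob 104 [0.1334 0.1406 0.143  0.1434]
block a [-0.0147 -0.0124  0.0684  0.0705]
```

View pics/g.png

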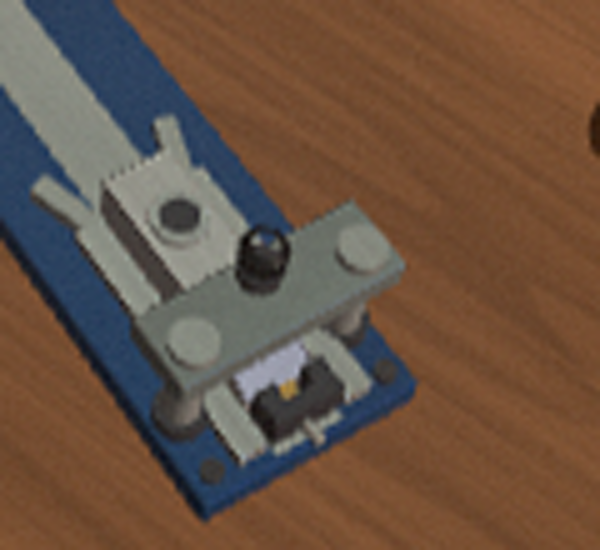

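The picture shows the carrier seated between the rails, with its die at (180,217), its nose near the stop and the knob still down. The gripper is clear, so I hand in.

```bash
python3 -c "
from bench import env
print(env.hand_in())"
```

```text
the job is handed in; nothing more can be done
None
```

I loaded the carrier tongue-first against the stop and locked it there; the plunger's knob reads its rest height with the gripper clear. I left the hammer, bowl and jar alone and handed in at about 22 s; push force peaked near 41 N on the ramp, above the 10–25 N slow push you gave, and the hand-in returned no verdict.

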